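Jog the panel saw's rip fence with its joystick

TASK

Jog the saw's rip fence: tilt the joystick with the yellow ball well over (nearly to its stop) towards the green arrow on its own box, hold it there for about two seconds, then let it come back upright and let go of it. Tilt it in no other direction, and leave the joystick with the blue ball and the red emergency-stop button alone.

Things in the scene. Friction and masses are not known exactly. Their poses are not given: they have to be found in the camera images.
- fence_pod: Box of the yellow joystick: white, 160 x 120 x 55 mm high, black lid, fixed to the table. Origin: centre of its underside, on the table. Its x axis (along the 160 mm) points the way of the flat green arrow on the lid; the red arrow points the opposite way; y sideways, z up. The joystick pivots in all directions about a point 60 mm above the origin.
- fence_ball (a point): Centre of the yellow ball knob (36 mm diameter), 85 mm from the pivot, 145 mm above the table when upright. Below it a 12 mm stem and a black bellows. Springs centre the stick (1 Nm/rad: about 4 N at the ball for 20 degrees). Its stop is at 0.42 rad (24 degrees): ball 35 mm sideways and 7 mm lower. The ball can be pushed from the side or pinched from above.
- blade_ball (a point): Centre of the blue ball knob of the other joystick, of the same size on an identical box with the same arrows; the boxes' places and headings vary. Not to be moved.
- estop_top (a point): Top of the red emergency-stop button, 36 mm in diameter, in a small yellow housing on the table. Not to be pressed.
Mind the look-alikes: they are no part of the job. What is shaped like the fence_pod but orange, purple or turquoise is not meant.

How it is judged:
By the outcome, as a careful person would: the job done as asked, in the order asked, and still so for the second after the job is handed in, with the robot touching nothing.
It also fails if it takes over 35 s, if anything falls off the work surface, if the arm or the gripper's body presses on something with over 40 N, if the wrist force passes 120 N, or if a joint passes its speed limit or range.

ROBOT

A 6-joint arm with a two-finger parallel gripper is mounted at the origin on the work surface. World frame = base frame: x ahead of the robot, y to its left, z up, the work surface at z = 0. Lengths are in m, angles in rad, forces in N, time in s.
With the tool pointing down it reaches from about 0.3 to 0.775 m from the base axis. Payload 14.6 kg.
Tool frame: the origin (TCP) lies at the very end of the fingers, on their centre line; the grasp point (between the pads) lies 19 mm behind it; z points along the fingers, y is the line along which they close (so a half turn about z gives the same grasp; the last joint's range is limited). The gripper opens to 94 mm and grips with 3 to 60 N. Pads are 16 mm wide; open, the fingers measure 119 mm over their backs; the gripper's body (75 mm by 177 mm) begins 78 mm behind the grasp point.
Start: joints at [1.065, 0.3, 1.521, -0, 1.321, -0.067], TCP at [0.234, 0.498, 0.205] pointing down, gripper open.
Joint ranges: [-3.03, 3.03], [-0.79, 2.21], [0.23, 2.52], [-1.04, 4.18], [0, 3.07], [-2.55, 2.55]. Speed limits (rad/s): [2.22, 2.22, 2.57, 3.14, 3.14, 3.14].

INTERFACE

Orientations are given as [roll, pitch, yaw] about the fixed x, y, z axes, in that order (R = Rz(yaw) Ry(pitch) Rx(roll)).
In Python, from station import ctrl gives the robot as it stands.
- The arm moves only by the tool move_arm, never from a script. Its argument "increments" is a list of rows, each a list of 7 numbers: the opening, from 0 (shut) to 1 (fully open), then the shift along the tool's x, y, z in units of 50 mm (1.0 is 50 mm), then the turn, a rotation vector about the tool's x, y, z in rad. In form: [[claw, tx, ty, tz, rx, ry, rz], ...]. A call has 1 to 20 rows; each row shifts and turns the commanded pose from where the row before left it, along the tool's axes as they then stand; what a row does not reach is not made up. A row lasts 1/10 s, in which the tool goes at most 50 mm and 8.59 degrees, less where a joint would pass 70% of its speed; a pose out of reach is approached as far as the arm can. A call is refused whole if a number of a shift passes 1 or a number of a turn 0.15, either way. A call with a gripper value outside its range is refused whole. The fingers move at their own pace and stop on an object; "force" is the grip in N (left out, the last holds). Time passes only in rows, so rows that do not move let the fingers close. It gives the time, the measured TCP pose, the force, the opening and the grip force at its end, in the units of the state.
- ctrl.get_obs(): the state, without advancing time (a new reading comes with each control period).
- ctrl.camera(name): name is "scene" or "top" or "wrist"; returns a dict with "color" (384x512x3 uint8, blue, green, red), "K" (3x3 intrinsics, pixels), "distortion" ([k1, k2, p1, p2, k3] as OpenCV has them; the pictures are not rectified), "pose" (4x4, takes a point from camera to world coordinates); the wrist camera has in their place "tool_from_camera" (4x4, takes a point from camera to tool coordinates, whose origin is the TCP and whose axes are the flange's). Camera axes: x right, y down, z forward; pixel columns grow to the right and rows downward; lengths in m; the calibration is good to about 2 mm. A picture is of the moment at which its call begins: read the wrist's pose just before it. There is no depth.
- ctrl.hand_in(): hands the job in; it is judged then, once.
Trained networks look in a picture, given as the dict that the camera call returned (one of the last four; its "shot" number tells which), for a name from the list of things; names that differ only in an ending like _2 or _b are one class to them, and where a whole thing is asked for, a point or a joint stands for the part that bears it (a point fixed in the world has none). Each returns a list of dicts, best first, with "conf" (0 to 1); they miss things now and then, are a little off and sometimes report something else, mostly with a low value. They report only what shows in the picture. A call takes as long as a camera call. They do not tell look-alikes from the thing itself.
- ctrl.cut_out(name, picture): "mask" (384x512 bool, what is visible of it) and "centre" ([row, column] in pixels, amid what is visible of it).
The state is a dict: "time_s": time; "qpos": joint angles; "joint_vel": joint speeds; "tau": joint torques, N m; "ee_pos": TCP position; "eef_rot": TCP orientation; "force": force on the tool from outside, world axes, zero at the start; "moment": the same for the moment, N m; "grip_width": finger opening in m; "grip_force": force on a finger pad.
Only numpy, scipy, OpenCV 4.12 (cv2) and the standard library are available. Lean on these libraries where they do the work, as an engineer would, in place of code of your own. Each camera call takes 0.05 s, during which the arm holds its last target. There are 200 camera calls.

## Working session

There is one attempt and no reset: what is moved stays moved. The work goes in short steps, Python scripts to look and compute and a tool call to move; the robot and the scene stay as the last step left them, time stands still between calls to the robot, and variables do not carry over. Pictures are saved under pics/ and viewed, at most 10 in all, crops included, and the job is handed in when it is done.

Besides the shell and the picture viewer there is one more tool, called after "Request:" by a JSON object that holds its "method" and its "body". move_arm: Moves the arm, as the interface text tells. Its arguments: {"type":"object","properties":{"increments":{"type":"array","items":{"type":"array","items":{"type":"number"}}},"force":{"type":"number"}},"required":["increments"]}

```bash
mkdir -p pics; cat > h.py <<'E'
import numpy as np, cv2
from station import ctrl
def ray(c,px):  # px=(col,row)
    p=cv2.undistortPoints(np.array([[px]],float),np.array(c["K"],float),np.array(c["distortion"],float))[0,0]
    P=np.array(c["pose"]); d=P[:3,:3]@np.array([p[0],p[1],1]); return P[:3,3],d/np.linalg.norm(d)
def atz(c,px,z):
    o,d=ray(c,px); return o+d*(z-o[2])/d[2]
E
python3 - <<'E'
from h import *
for n in ("scene","top"):
    c=ctrl.camera(n); cv2.imwrite(f"pics/{n}.png",c["color"])
    for t,z in (("fence_pod",.055),("fence_ball",.145),("blade_ball",.145),("estop_top",.06)):
        for r in ctrl.cut_out(t,c): 
            ce=r["centre"]; print(n,t,round(r["conf"],2),np.round(ce),r["mask"].sum(),atz(c,(ce[1],ce[0]),z).round(3))
print(ctrl.get_obs())
E
```

```text
scene fence_pod 0.87 [138. 221.] 2559 [0.306 0.222 0.055]
scene fence_pod 0.84 [140. 336.] 2699 [0.571 0.382 0.055]
scene fence_pod 0.82 [256. 107.] 3849 [ 0.293 -0.212  0.055]
scene fence_pod 0.56 [193. 282.] 3281 [0.537 0.149 0.055]
scene fence_ball 0.95 [122. 339.] 363 [0.577 0.358 0.145]
scene fence_ball 0.63 [242.  96.] 550 [ 0.305 -0.224  0.145]
scene fence_ball 0.55 [175. 283.] 441 [0.542 0.136 0.145]
scene blade_ball 0.81 [280. 198.] 602 [ 0.533 -0.175  0.145]
scene estop_top 0.78 [283. 304.] 202 [ 0.698 -0.034  0.06 ]
scene estop_top 0.18 [194. 280.] 3344 [0.536 0.142 0.06 ]
top fence_pod 0.98 [278. 369.] 2888 [ 0.28  -0.208  0.055]
top fence_pod 0.74 [177. 143.] 2452 [0.56  0.405 0.055]
top fence_pod 0.57 [190. 226.] 2485 [0.521 0.174 0.055]
top fence_pod 0.55 [274. 204.] 2779 [0.293 0.232 0.055]
top fence_ball 0.86 [174. 138.] 357 [0.551 0.389 0.145]
top fence_ball 0.83 [277. 201.] 312 [0.295 0.226 0.145]
top fence_ball 0.74 [280. 374.] 332 [ 0.283 -0.195  0.145]
top fence_ball 0.69 [187. 228.] 245 [0.516 0.161 0.145]
top blade_ball 0.8 [189. 353.] 350 [ 0.506 -0.152  0.145]
top blade_ball 0.42 [188. 227.] 254 [0.512 0.163 0.145]
top estop_top 0.5 [135. 292.] 105 [ 0.673 -0.01   0.06 ]
{'time_s': 0.5, 'qpos': array([ 1.06539370e+00,  2.99967927e-01,  1.52106417e+00, -1.80233451e-05,
        1.32070996e+00, -6.65787962e-02]), 'joint_vel': array([-0.00033374, -0.00082548,  0.00069582, -0.00035459,  0.00096305,
        0.00104323]), 'tau': array([-1.39532418e-03, -5.31339598e+01, -3.52738416e+01,  7.07788300e-02,
        2.14889139e-02, -7.55196925e-05]), 'ee_pos': array([0.23365784, 0.49785451, 0.20538114]), 'eef_rot': array([-3.14144242e+00,  7.48380322e-06,  2.70277329e+00]), 'force': array([-0.56385367, -0.09962073,  1.05214834]), 'moment': array([-0.04565917,  0.00298635,  0.04363482]), 'grip_force': 0.0, 'grip_width': 0.09377690671910252}
```

View pics/top.png

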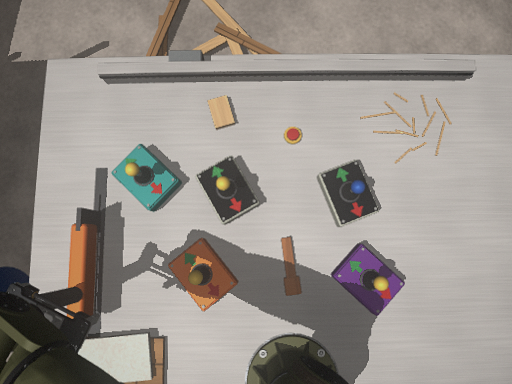

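View pics/scene.png

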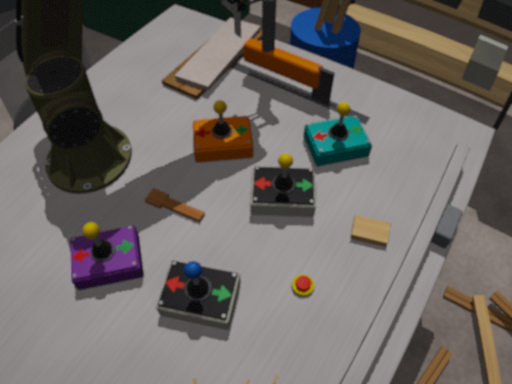

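```bash
python3 - <<'E'
from h import *
cs=ctrl.camera("scene"); ct=ctrl.camera("top")
print(np.array(cs["pose"]).round(3),np.array(ct["pose"]).round(3))
def tri(a,b):
    o1,d1=ray(cs,a);o2,d2=ray(ct,b)
    s=np.linalg.lstsq(np.c_[d1,-d2],o2-o1,rcond=None)[0]; p,q=o1+s[0]*d1,o2+s[1]*d2
    return p.round(3),q.round(3)
import itertools
def yb(c,lo,hi,box):
    h=cv2.cvtColor(c["color"],cv2.COLOR_BGR2HSV); m=cv2.inRange(h,lo,hi); x0,y0,x1,y1=box
    k=np.zeros_like(m);k[y0:y1,x0:x1]=m[y0:y1,x0:x1]; ys,xs=np.nonzero(k); return (xs.mean(),ys.mean()),len(xs)
Y=((20,120,80),(35,255,255));B=((105,120,60),(125,255,255));G=((45,90,50),(85,255,255));
a,n1=yb(cs,*Y,(270,145,300,175));b,n2=yb(ct,*Y,(210,170,235,197)); print("fence",a,n1,b,n2,tri(a,b))
a,n1=yb(cs,*B,(180,255,205,285));b,n2=yb(ct,*B,(345,175,370,200)); print("blade",a,n1,b,n2,tri(a,b))
g,n=yb(ct,*G,(205,160,232,185));print("green top",g,n,atz(ct,g,.055))
g2,n=yb(cs,*G,(290,175,318,195));print("green sc",g2,n,atz(cs,g2,.055),tri(g2,g))
R=((0,120,80),(8,255,255))
r,n=yb(ct,*R,(225,195,245,215));print("red top",r,n,atz(ct,r,.055))
r2,n=yb(cs,*R,(250,175,275,195));print("red sc",r2,n,atz(cs,r2,.055),tri(r2,r))
im=[cv2.resize(ct["color"][145:235,185:285],(400,360),interpolation=cv2.INTER_CUBIC),cv2.resize(cs["color"][145:225,240:330],(400,360),interpolation=cv2.INTER_CUBIC)]
cv2.imwrite("pics/crop.png",np.hstack(im))
E
```

```text
[[ 0.846  0.433 -0.311  0.831]
 [ 0.533 -0.684  0.499 -0.437]
 [ 0.003 -0.588 -0.809  0.955]
 [ 0.     0.     0.     1.   ]] [[-0.01  -0.989  0.145  0.371]
 [-1.     0.011  0.002  0.075]
 [-0.004 -0.145 -0.989  1.048]
 [ 0.     0.     0.     1.   ]]
fence (np.float64(284.9758064516129), np.float64(159.20967741935485)) 124 (np.float64(222.1014492753623), np.float64(182.94927536231884)) 138 (array([0.525, 0.175, 0.15 ]), array([0.524, 0.174, 0.15 ]))
blade (np.float64(192.1531100478469), np.float64(268.7607655502392)) 209 (np.float64(357.55371900826447), np.float64(186.6694214876033)) 121 (array([ 0.512, -0.163,  0.149]), array([ 0.511, -0.164,  0.149]))
green top (np.float64(216.68055555555554), np.float64(171.65277777777777)) 72 [0.57223069 0.20007124 0.055     ]
green sc (np.float64(304.1048951048951), np.float64(184.65734265734267)) 143 [0.57000604 0.20175896 0.055     ] (array([0.571, 0.199, 0.059]), array([0.571, 0.2  , 0.059]))
red top (np.float64(235.46601941747574), np.float64(204.59223300970874)) 103 [0.4798577  0.14794851 0.055     ]
red sc (np.float64(262.37857142857143), np.float64(183.0)) 140 [0.48023076 0.1509663  0.055     ] (array([0.481, 0.149, 0.058]), array([0.48 , 0.148, 0.057]))
```

View pics/crop.png

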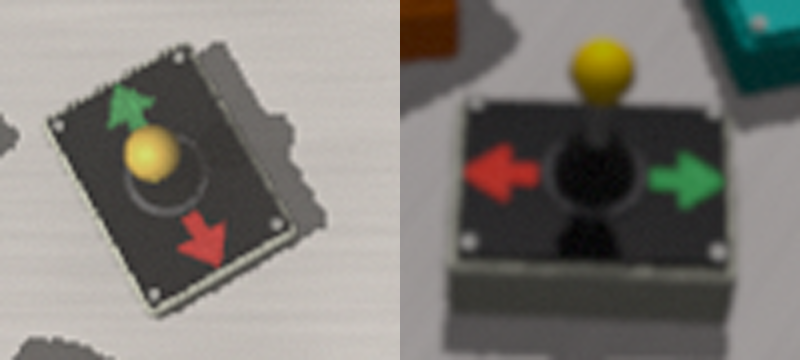

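The crop shows the black-lidded, white pod with the yellow ball upright. Its green arrow is at top-view pixel (217,172) and its red arrow at (235,205). The arrows give a heading of about 0.515 rad, with the pivot at (0.525, 0.1745). I'll pinch the ball from above with the closing line across the box, starting with a move to hover over it.

Request:
{"method": "move_arm", "body": {"increments": [[1,-0.5,-0.211,0,0,0,0],[1,-0.5,-0.211,0,0,0,0],[1,-0.5,-0.211,0,0,0,0],[1,-0.5,-0.211,0,0,0,0],[1,-0.5,-0.211,0,0,0,0],[1,-0.5,-0.211,0,0,0,0],[1,-0.5,-0.211,0,0,0,0],[1,-0.5,-0.211,0,0,0,0],[1,-0.5,-0.211,0,0,0,0],[1,-0.5,-0.211,0,0,0,0],[1,-0.5,-0.211,0,0,0,0],[1,-0.5,-0.211,0,0,0,0],[1,-0.5,-0.211,0,0,0,0],[1,-0.5,-0.211,0,0,0,0],[1,-0.5,-0.211,0,0,0,0],[1,-0.5,-0.211,0,0,0,0]]}}

```text
time_s: 2.2
ee_pos: [0.5247, 0.1742, 0.2055]
eef_rot: [3.142, 0.0, 2.703]
force: [0.4, 0.2, 0.0]
grip_width: 0.0939
grip_force: 0.0
```

Request:
{"method": "move_arm", "body": {"increments": [[1,0,0,0,0,0,-0.136],[1,0,0,0,0,0,-0.136],[1,0,0,0,0,0,-0.136],[1,0,0,0,0,0,-0.136],[1,0,0,0,0,0,-0.136],[1,0,0,0,0,0,-0.136],[1,0,0,0,0,0,-0.136],[1,0,0,0,0,0,0],[1,0,0,0,0,0,0]]}}

```text
time_s: 3.1
ee_pos: [0.5241, 0.1751, 0.2054]
eef_rot: [-3.142, -0.0, -2.632]
force: [-0.3, 0.0, 0.3]
grip_width: 0.0939
grip_force: 0.0
```

```bash
python3 - <<'E'
from h import *
from scipy.spatial.transform import Rotation as Ro
o=ctrl.get_obs(); c=ctrl.camera("wrist"); cv2.imwrite("pics/w1.png",c["color"])
T=np.eye(4);T[:3,:3]=Ro.from_euler("xyz",o["eef_rot"]).as_matrix();T[:3,3]=o["ee_pos"]
c=dict(c);c["pose"]=T@np.array(c["tool_from_camera"])
print(o["time_s"],o["ee_pos"].round(4),o["eef_rot"].round(4),o["force"].round(2))
B=np.array([.525,.1745,.145]); print("tool shift to put grasp at ball /50mm",((T[:3,:3].T@(B-o["ee_pos"])+[0,0,.019])/.05).round(3))
for r in ctrl.cut_out("fence_ball",c): print(r["conf"],r["centre"],atz(c,r["centre"][::-1],.145).round(4))
h=cv2.cvtColor(c["color"],cv2.COLOR_BGR2HSV)
for n,lo,hi in(("g",(45,90,50),(85,255,255)),("r",(0,120,80),(8,255,255)),("y",(20,120,80),(35,255,255))):
    k,l,s,ce=cv2.connectedComponentsWithStats(cv2.inRange(h,lo,hi))
    for i in range(1,k):
        if s[i,4]>80: print(n,s[i],ce[i].round(1),atz(c,ce[i],.145 if n=="y" else .055).round(4))
E
```

```text
3.1 [0.5241 0.1751 0.2054] [-3.1416 -0.     -2.6325] [-0.27  0.02  0.34]
tool shift to put grasp at ball /50mm [-0.01  -0.02   1.589]
0.74 [12.5, 427.2] [0.3322 0.2174 0.145 ]
0.73 [190.0, 255.6] [0.5179 0.1711 0.145 ]
0.59 [21.7, 1.6] [ 0.496  -0.0718  0.145 ]
g [405  53  31  38 542] [420.3  72.1] [0.3363 0.2733 0.055 ]
g [240 218  32  20 333] [255.5 226.4] [0.577  0.2035 0.055 ]
r [238 113  34  39 709] [254.7 132.2] [0.481 0.149 0.055]
r [ 60 198  27  25 516] [ 73.  210.3] [0.6674 0.0018 0.055 ]
r [384 241  21  21 206] [392.5 250.3] [0.5227 0.367  0.055 ]
y [468   0  28  12 213] [480.2   3.9] [0.3033 0.2507 0.145 ]
y [404  63  34  29  93] [421.8  76.5] [0.3735 0.2406 0.145 ]
y [ 235  180   41   42 1342] [255.2 200.6] [0.5261 0.1753 0.145 ]
y [ 59 191  37  36 437] [ 82.5 204.8] [0.6029 0.0461 0.145 ]
```

View pics/w1.png

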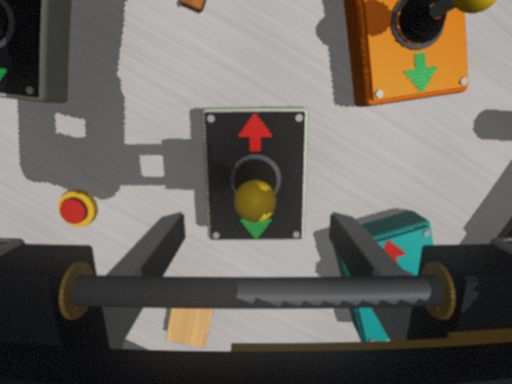

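The wrist view shows the yellow ball at (255,201), centred between the fingers and lined up with the arrows. I'll descend and pinch.

Request:
{"method": "move_arm", "body": {"increments": [[1,0,0,0.2,0,0,0],[1,0,-0.01,0.3,0,0,0],[1,0,-0.01,0.3,0,0,0],[1,0,0,0.3,0,0,0],[1,0,0,0.3,0,0,0],[1,0,0,0.18,0,0,0],[1,0,0,0,0,0,0],[0.5,0,0,0,0,0,0],[0.5,0,0,0,0,0,0],[0.5,0,0,0,0,0,0],[0.3,0,0,0,0,0,0],[0.3,0,0,0,0,0,0],[0.3,0,0,0,0,0,0],[0.3,0,0,0,0,0,0]], "force": 20}}

```text
time_s: 4.6
ee_pos: [0.5245, 0.1743, 0.1264]
eef_rot: [3.142, -0.0, -2.628]
force: [0.3, -0.1, -0.2]
grip_width: 0.0416
grip_force: 0.0
```

Request:
{"method": "move_arm", "body": {"increments": [[0.3,0,0,0,0,0,0],[0.3,0,0,0,0,0,0],[0.3,0,0,0,0,0,0]]}}

```text
time_s: 4.9
ee_pos: [0.5246, 0.1742, 0.1265]
eef_rot: [-3.142, 0.0, -2.628]
force: [0.6, 0.1, 0.3]
grip_width: 0.0352
grip_force: 20.0
```

Request:
{"method": "move_arm", "body": {"increments": [[0.3,-0.085,0,0.002,0,0,0],[0.3,-0.085,0,0.006,0,0,0],[0.3,-0.084,0,0.01,0,0,0],[0.3,-0.084,0,0.015,0,0,0],[0.3,-0.082,0,0.019,0,0,0],[0.3,-0.082,0,0.023,0,0,0],[0.3,-0.068,0,0.024,0,0,0],[0.3,-0.068,0,0.025,0,0,0],[0.3,0,0,0,0,0,0],[0.3,0,0,0,0,0,0]]}}

```text
time_s: 5.9
ee_pos: [0.5526, 0.1901, 0.1204]
eef_rot: [-3.142, 0.0, -2.628]
force: [-2.7, -1.2, 4.7]
grip_width: 0.035
grip_force: 20.0
```

```bash
python3 - <<'E'
from h import *
o=ctrl.get_obs(); c=ctrl.camera("scene"); d=ctrl.camera("top")
print(o["time_s"],o["ee_pos"].round(4),o["force"].round(2),o["grip_force"])
u=np.array([np.cos(.515),np.sin(.515),0]);print("force along arrow",o["force"]@u,"shift mm",1e3*(o["ee_pos"]-[.525,.1745,.126])@u)
cv2.imwrite("pics/t1.png",np.hstack([cv2.resize(c["color"][120:240,235:345],(440,480)),cv2.resize(d["color"][145:245,180:270],(360,480))]))
E
```

```text
5.9 [0.5526 0.1901 0.1204] [-2.73 -1.21  4.67] 20.000630915164948
force along arrow -2.9689605553516465 shift mm 31.750612679657113
```

View pics/t1.png

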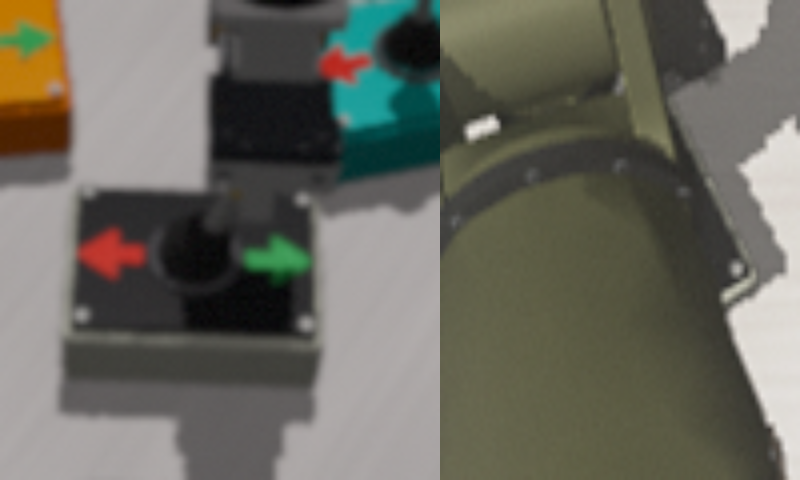

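The stick leans towards the green arrow by about 0.38 rad, and the force matches the spring. I'll hold it, then bring it back along the same arc.

Request:
{"method": "move_arm", "body": {"increments": [[0.3,0,0,0,0,0,0],[0.3,0,0,0,0,0,0],[0.3,0,0,0,0,0,0],[0.3,0,0,0,0,0,0],[0.3,0,0,0,0,0,0],[0.3,0,0,0,0,0,0],[0.3,0,0,0,0,0,0],[0.3,0,0,0,0,0,0],[0.3,0,0,0,0,0,0],[0.3,0,0,0,0,0,0],[0.3,0,0,0,0,0,0],[0.3,0,0,0,0,0,0],[0.3,0,0,0,0,0,0],[0.3,0,0,0,0,0,0],[0.3,0,0,0,0,0,0],[0.3,0,0,0,0,0,0],[0.3,0,0,0,0,0,0]]}}

```text
time_s: 7.7
ee_pos: [0.5526, 0.19, 0.1205]
eef_rot: [-3.142, 0.0, -2.628]
force: [-2.0, -1.5, 5.6]
grip_width: 0.0347
grip_force: 20.0
```

Request:
{"method": "move_arm", "body": {"increments": [[0.3,0.068,0,-0.025,0,0,0],[0.3,0.068,0,-0.024,0,0,0],[0.3,0.082,0,-0.023,0,0,0],[0.3,0.082,0,-0.019,0,0,0],[0.3,0.084,0,-0.015,0,0,0],[0.3,0.084,0,-0.01,0,0,0],[0.3,0.085,0,-0.006,0,0,0],[0.3,0.085,0,-0.002,0,0,0],[0.3,0,0,0,0,0,0],[0.3,0,0,0,0,0,0],[0.3,0,0,0,0,0,0]]}}

```text
time_s: 8.8
ee_pos: [0.5245, 0.1743, 0.1262]
eef_rot: [3.141, -0.0, -2.628]
force: [1.1, 0.4, -5.9]
grip_width: 0.0346
grip_force: 20.0
```

Request:
{"method": "move_arm", "body": {"increments": [[1,0,0,0,0,0,0],[1,0,0,0,0,0,0],[1,0,0,0,0,0,0],[1,0,0,0,0,0,0],[1,0,0,0,0,0,0],[1,0,0,0,0,0,0],[1,0,0,-0.2,0,0,0],[1,0,0,-0.3,0,0,0],[1,0,0,-0.4,0,0,0],[1,0,0,-0.4,0,0,0],[1,0,0,-0.4,0,0,0],[1,0,0,-0.3,0,0,0],[1,0,0,-0.2,0,0,0],[1,0,0,0,0,0,0]]}}

```text
time_s: 10.2
ee_pos: [0.5249, 0.1744, 0.238]
eef_rot: [-3.141, 0.002, -2.628]
force: [-0.3, 0.5, -0.2]
grip_width: 0.0941
grip_force: 0.0
```

```bash
python3 - <<'E'
from h import *
from scipy.spatial.transform import Rotation as Ro
o=ctrl.get_obs(); c=ctrl.camera("wrist"); s=ctrl.camera("scene")
T=np.eye(4);T[:3,:3]=Ro.from_euler("xyz",o["eef_rot"]).as_matrix();T[:3,3]=o["ee_pos"]
c=dict(c);c["pose"]=T@np.array(c["tool_from_camera"])
print(o["time_s"],o["ee_pos"].round(4),o["grip_width"],o["force"].round(2))
h=cv2.cvtColor(c["color"],cv2.COLOR_BGR2HSV)
k,l,st,ce=cv2.connectedComponentsWithStats(cv2.inRange(h,(20,120,80),(35,255,255)))
for i in range(1,k):
    if st[i,4]>80: print(ce[i].round(1),st[i,4],atz(c,ce[i],.145).round(4))
cv2.imwrite("pics/end.png",np.hstack([cv2.resize(s["color"][120:240,235:345],(330,360)),cv2.resize(c["color"],(470,360))]))
E
```

```text
10.2 [0.5249 0.1744 0.238 ] 0.09414167413981997 [-0.31  0.48 -0.18]
[457.4   8.8] 583 [0.2977 0.2477 0.145 ]
[408.9  76.8] 105 [0.3684 0.2423 0.145 ]
[257.1 190.8] 1095 [0.5262 0.1759 0.145 ]
[ 95.6 197.3] 345 [0.6096 0.0416 0.145 ]
```

View pics/end.png

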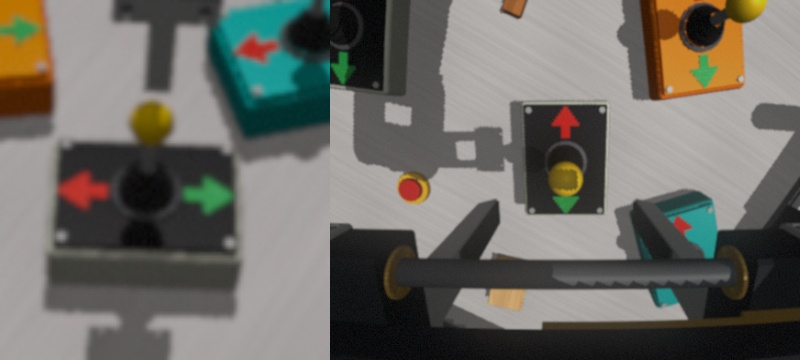

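The ball is upright again at (0.526, 0.176), and the gripper is open and clear above it.

```bash
python3 -c "
from station import ctrl
print(ctrl.hand_in())"
```

```text
the job is handed in; nothing more can be done
None
```

I tilted the yellow joystick about 0.38 rad towards its green arrow, held it for about two seconds, brought it back upright, let go, and handed the job in at about 10 s; the arm touched nothing else.

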